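Shut and latch the emergency equipment case

ROBOT

A 6-joint arm with a two-finger parallel gripper is mounted at the origin on the work surface. World frame = base frame: x ahead of the robot, y to its left, z up, the work surface at z = 0. Lengths are in m, angles in rad, forces in N, time in s.
With the tool pointing down it reaches from about 0.225 to 0.875 m from the base axis. Payload 3.4 kg.
Tool frame: the origin (TCP) lies midway between the tips of the shut fingers; the grasp point (between the pads) lies 19 mm behind it; z points along the fingers, y is the line along which they close (so a half turn about z gives the same grasp; the last joint's range is limited). The gripper opens to 85 mm and grips with 20 to 120 N. Pads are 22 mm wide; open, the fingers measure 114 mm over their backs; the gripper's body (76 mm by 85 mm) begins 54 mm behind the grasp point. The pads swing forward as they close: fully open they stand 13 mm farther back than shut.
Start: joints at [-1.426, 0.276, 1.505, -0, 1.361, -0.121], TCP at [0.151, -0.555, 0.231] pointing down, gripper open.
Joint ranges: [-2.89, 2.89], [-0.75, 2.08], [0.22, 2.7], [-1.18, 4.32], [0.11, 2.71], [-2.7, 2.7]. Speed limits (rad/s): [2.57, 2.57, 3.14, 3.14, 3.14, 3.14].

INTERFACE

Orientations are given as a 3x3 rotation matrix whose columns are the frame's x, y, z axes.
In Python, from workcell import r, cams, job gives the robot as it stands.
- The arm moves only by the shell command python3 -m inch 'ROWS' [FORCE]. ROWS is JSON, a list of rows, each a list of 5 numbers: the shift along the tool's x, y, z in m, then the turn about the tool's z in rad, then the finger opening in m, from 0 to 0.0854. In form: [[x, y, z, spin, grip], ...]. A call has 1 to 12 rows; each row is the pose to reach, as a shift and turn from the pose commanded when the call began, along the tool's axes at that moment; what a row does not reach only later rows make up. A row lasts 1/12 s, in which the tool goes at most 41.7 mm and 7.16 degrees, less where a joint would pass 70% of its speed; a pose out of reach is approached as far as the arm can. A call with a gripper value outside its range is refused whole. The fingers move at their own pace and stop on an object; FORCE is the grip in N (left out, the last holds). Time passes only in rows, so rows that repeat a pose let the fingers close. It gives the time, the measured TCP pose, the force, the opening and the grip force at its end, in the units of the state.
- r.sense(): the state, without advancing time (a new reading comes with each control period).
- cams.read_camera(name): name is "side" or "top" or "wrist"; returns (picture, depth): 480x640x3 uint8, red, green, blue; 480x640 float32, m along the optical axis (not along the pixel's ray), 0 where there is no reading.
- cams.camera_info(name): a dict with "intrinsics" (3x3 intrinsics, pixels), "extrinsics" (4x4, takes a point from camera to world coordinates); the wrist camera has in their place "hand_eye" (4x4, takes a point from camera to tool coordinates, whose origin is the TCP and whose axes are the flange's). Camera axes: x right, y down, z forward; pixel columns grow to the right and rows downward; lengths in m; the calibration is good to about 2 mm. A picture is of the moment at which its call begins: read the wrist's pose just before it. camera_info takes no time and is no camera call.
- job.sign_off(): hands the job in; it is judged then, once.
The state is a dict: "time": time; "joint_positions": joint angles; "joint_velocities": joint speeds; "joint_efforts": joint torques, N m; "eef_pos": TCP position; "ee_rot": TCP orientation; "wrist_force": force on the tool from outside, world axes, zero at the start; "torque": the same for the moment, N m; "finger_gap": finger opening in m; "gripper_force": force on a finger pad.
Only numpy, scipy, OpenCV 4.12 (cv2) and the standard library are available. Lean on these libraries where they do the work, as an engineer would, in place of code of your own. Each camera call takes 0.05 s, during which the arm holds its last target. There are 200 camera calls.

TASK

The orange emergency case on the dispatch desk must be closed up for transport. Push its hinged lid fully shut, then swing the wire loop of the draw latch on its top forward over the lip of the keeper on the lid so that it hooks there, and finally throw the latch lever back until it snaps over centre and lies flat, so that the lid is clamped. Leave the water bottle, the tape roll and the bowl where they are.

Things in the scene. Friction and masses are not known exactly. Their poses are not given: they have to be found in the camera images.
- case: Orange case standing on the desk, immovable: 150 deep (x), 210 wide (y), 140 mm high. Origin: centre of the underside; -x = open front (to the robot, yaw within 0.3 rad), +y its left, z up. A steel draw latch on the flat top works along x in the plane y = -30 mm. Two black rails, x +7 to +47, 8 wide, 14 mm high, at y = -30 +/-28 mm, carry the loop's bar when thrown back.
- lid (a joint): Lid angle (rad): 0 = shut, grows as it opens towards the robot, at most 1.2. Orange shell 50 mm thick (outer face 52 mm ahead of the case's front edge when shut), 210 wide, 140 mm high, on an upright pin at the case's front left edge (case x -75, y +105 mm); its right-hand end is free. Friction 0.15 N m: it stays where it is left.
- lid_push (a point): Point on the lid's outer face, 170 mm from the hinge pin, 90 mm above the desk: a good place to push it shut. Moves with the lid; its frame's -x points out of the outer face.
- lever (a joint): Angle of the latch lever (rad) about its pin: 0 = straight up, negative = leaning forward (case -x; stop at -0.52), 1.57 = flat to the rear, its stop and closed position. Steel plate 80 long, 36 wide, 5 mm thick, red end. Friction 0.08 N m: it stays where left. Starts at -0.45 to -0.1. Loop hooked: taut at about 0.6, needs 2 to 4 N at the tip, passes centre at 1.3, then snaps.
- lever_pin (a point): Centre of the lever's pivot pin, 20 mm above the case's top, at case x = -44.5, y = -30 mm. The pin runs along the case's y. Fixed to the case.
- lever_tip (a point): Middle of the lever's red free end, 80 mm from the pin.
- loop_bar (a point): Middle of the loop's cross bar: round steel, 8 mm thick, 60 mm wide along case y. Two 6 mm arms (at +/-30 mm, straddling the lever) join it to a free pivot on the lever; pivot to bar 78 mm, lever pin to pivot 26 mm, turned 8 degrees (rearwards) from the lever. It falls by its own weight; starts thrown back on the rails, bar 18 mm above the case's top. Swung over, it clears the lever's tip.
- keeper_catch (a point): Where the bar's middle sits when hooked, 8 mm above the lid's top; moves with the lid. The keeper on the lid's top edge is a steel hook: foot 4 mm thick; lip 36 wide, 5 thick, 20 mm high, on the lever's side, leaning away from it. With the lever no farther back than upright the falling bar lands beyond the lip (case -x), up to 25 mm past this point; the lever draws it in.
- keeper (a joint): Travel (m) of the spring-loaded keeper towards the lever: 0 when nothing pulls, about 0.002 with the latch properly clamped (7 N per mm).
- water_bottle: Bystander: clear bottle with a blue cap, 66 mm across, 200 mm tall, standing. Origin: centre of the underside.
- tape_roll: Bystander: brown roll of tape lying flat, 84 mm across, 25 mm high. Origin: centre of the underside.
- bowl: Bystander: white bowl, 150 mm across, 70 mm high. Origin: centre of the underside.

How it is judged:
On the way, in this order (a step that is already met when the one before it is completed fails the run):
1. the lid is shut (within 0.06 rad) (value of joint lid below 0.06 rad), for 0.2 s.
2. with the lid shut, the loop's bar lies in front of the keeper's lip, below the lip's top (value of joint lid below 0.06 rad and x of loop_bar in the frame of keeper_catch between -0.035 and 0.005 m and z of loop_bar in the frame of keeper_catch between -0.006 and 0.007 m), for 0.2 s.
At the end, for the whole second after the job is handed in: The lid is shut (within 0.03 rad), the lever lies flat to the rear past centre (within 0.14 rad of its stop) and at rest, and the loop's bar is hooked on the keeper and keeps its spring drawn by at least 1 mm (value of joint lid below 0.03 rad and value of joint lever above 1.43 rad and value of joint keeper above 0.001 m and z of loop_bar in the frame of keeper_catch between -0.006 and 0.009 m and velocity of joint lever between -0.1 and 0.1 rad/s); the robot touches nothing.
It fails at once if the water bottle is pushed more than 30 mm or tipped (distance of water_bottle from where it was at the start of the episode above 0.03 m or angle between water_bottle's own z axis and vertical above 0.5 rad).
It fails at once if the tape roll is moved more than 30 mm (distance of tape_roll from where it was at the start of the episode above 0.03 m).
It fails at once if the bowl is moved more than 30 mm (distance of bowl from where it was at the start of the episode above 0.03 m).
It also fails if it takes over 61 s, if anything falls off the work surface, if the arm or the gripper's body presses on something with over 40 N, if the wrist force passes 120 N, or if a joint passes its speed limit or range.

## Working session

There is one attempt and no reset: what is moved stays moved. The work goes in short steps, Python scripts to look and compute and a shell command to move; the robot and the scene stay as the last step left them, time stands still between calls to the robot, and variables do not carry over. Pictures are saved under pics/ and viewed, at most 10 in all, crops included, and the job is handed in when it is done.

```bash
ls; mkdir -p pics; cat > h.py <<'E'
import numpy as np, cv2
from workcell import r, cams, job
def cam(n):
    s=r.sense(); im,d=cams.read_camera(n); i=cams.camera_info(n); K=np.array(i['intrinsics'])
    if n=='wrist':
        T=np.eye(4);T[:3,:3]=s['ee_rot'];T[:3,3]=s['eef_pos'];T=T@np.array(i['hand_eye'])
    else: T=np.array(i['extrinsics'])
    return im,d,K,T
def pts(d,K,T):
    v,u=np.mgrid[:480,:640]; p=np.stack([(u-K[0,2])/K[0,0]*d,(v-K[1,2])/K[1,1]*d,d],-1)
    return p@T[:3,:3].T+T[:3,3]
def proj(p,K,T):
    q=(np.asarray(p)-T[:3,3])@T[:3,:3]; return (q@K.T)[...,:2]/q[...,2:]
def save(n,im): cv2.imwrite('pics/'+n,im[...,::-1])
E
python3 - <<'E'
from h import *
s=r.sense(); print(s['time'],s['eef_pos'],s['ee_rot'],s['finger_gap'])
for n in('top','side'):
    im,d,K,T=cam(n); save(n+'0.png',im); np.savez(n+'0.npz',im=im,d=d,K=K,T=T); print(n,T.round(3).tolist(),K[0,0])
E
```

```text
pics
0.0 [ 0.15093845 -0.55429704  0.23045286] [[ 9.64896324e-01  2.62630958e-01 -2.52455411e-04]
 [ 2.62630992e-01 -9.64894772e-01  1.74360641e-03]
 [ 2.14332116e-04 -1.74870203e-03 -9.99998448e-01]] 0.08509129092173427
top [[0.002, -0.995, 0.098, 0.346], [-1.0, -0.002, 0.0, -0.013], [-0.0, -0.098, -0.995, 1.417], [0.0, 0.0, 0.0, 1.0]] 534.9751432680321
side [[-0.952, -0.226, 0.205, 0.22], [-0.305, 0.668, -0.679, 0.838], [0.017, -0.709, -0.705, 1.071], [0.0, 0.0, 0.0, 1.0]] 620.0881149378893
```

View pics/top0.png

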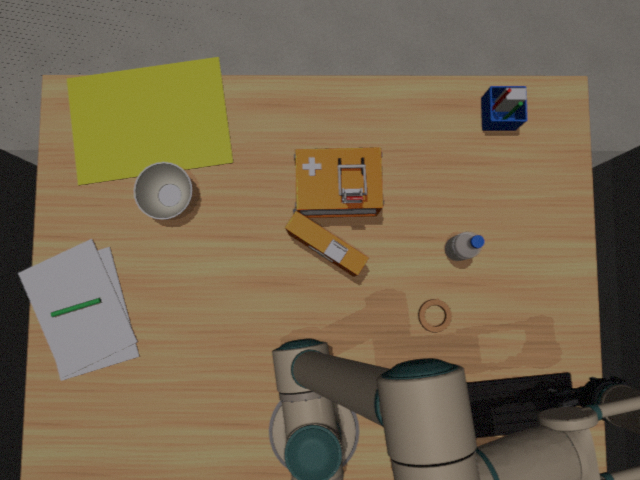

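View pics/side0.png

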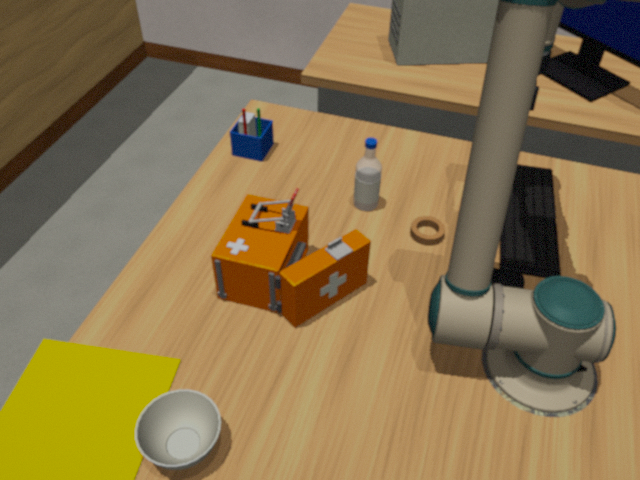

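The top view shows the case top at about (340,180), the lid swung open about 0.6 rad at (327,245), the loop thrown back on the rails at (352,165), and the red lever tip at (355,198). The bottle is at (465,245), the tape at (434,315) and the bowl at (165,190). The side view agrees.

```bash
python3 - <<'E'
from h import *
a=np.load('top0.npz');im,d,K,T=[a[k] for k in('im','d','K','T')]
P=pts(d,K,T); hsv=cv2.cvtColor(im,cv2.COLOR_RGB2HSV)
roi=np.zeros((480,640),bool); roi[130:290,270:400]=1
o=(hsv[...,0]>8)&(hsv[...,0]<22)&(hsv[...,1]>200)&roi&(P[...,2]>.125)&(P[...,2]<.155)
n,l,st,c=cv2.connectedComponentsWithStats(o.astype(np.uint8))
for i in range(1,n):
    if st[i,4]<300: continue
    p=P[l==i]; print(st[i].tolist(),np.median(p[:,2]))
    # intersect rays with z=0.14
    v,u=np.where(l==i); ray=np.stack([(u-K[0,2])/K[0,0],(v-K[1,2])/K[1,1],np.ones(len(u))],-1)@T[:3,:3].T
    q=T[:3,3]+ray*((.14-T[2,3])/ray[:,2])[:,None]
    R=cv2.minAreaRect(q[:,:2].astype(np.float32)); print(R, cv2.boxPoints(R).round(4).tolist())
red=((hsv[...,0]<6)|(hsv[...,0]>174))&(hsv[...,1]>150)&(hsv[...,2]>70)&roi
print('red',np.argwhere(red).mean(0),P[red].round(3)[::5].tolist())
for n,(x0,y0,x1,y1) in dict(bottle=(445,225,490,265),tape=(415,295,455,335)).items():
    q=P[y0:y1,x0:x1].reshape(-1,3);q=q[q[:,2]>.012];print(n,q.min(0),q.max(0))
E
```

```text
red [196.86842105 353.94736842] [[0.572, -0.075, 0.22], [0.571, -0.086, 0.225], [0.571, -0.098, 0.225], [0.566, -0.074, 0.24], [0.566, -0.085, 0.241], [0.566, -0.097, 0.238], [0.567, -0.108, 0.234], [0.562, -0.081, 0.235]]
bottle [ 0.34551471 -0.40518869  0.01234622] [ 0.50423035 -0.01289619  1.41699875]
tape [ 0.25652863 -0.35344516  0.0127575 ] [ 0.34551471 -0.01289619  1.41699875]
```

```bash
python3 - <<'E'
from h import *
a=np.load('top0.npz');im,d,K,T=[a[k] for k in('im','d','K','T')]
P=pts(d,K,T); hsv=cv2.cvtColor(im,cv2.COLOR_RGB2HSV)
for v,u in((185,320),(172,370),(240,320),(265,350)): print(hsv[v,u],P[v,u])
roi=np.zeros((480,640),bool); roi[130:290,270:400]=1
o=roi&(P[...,2]>.12)&(P[...,2]<.155)
o=cv2.morphologyEx(o.astype(np.uint8),cv2.MORPH_OPEN,np.ones((3,3)))
n,l,st,c=cv2.connectedComponentsWithStats(o)
for i in range(1,n):
    if st[i,4]<200: continue
    v,u=np.where(l==i); ray=np.stack([(u-K[0,2])/K[0,0],(v-K[1,2])/K[1,1],np.ones(len(u))],-1)@T[:3,:3].T
    q=T[:3,3]+ray*((.14-T[2,3])/ray[:,2])[:,None]
    R=cv2.minAreaRect(q[:,:2].astype(np.float32)); print(st[i].tolist(),np.median(P[l==i][:,2]),R, cv2.boxPoints(R).round(4).tolist())
E
```

```text
[ 18 173 146] [ 0.61440033 -0.01410893  0.13737102]
[ 17 179 147] [ 0.64592178 -0.13547841  0.14104198]
[ 18 176 145] [ 0.48011076 -0.01434303  0.13662023]
[ 18 173 147] [ 0.41963479 -0.08591837  0.1434338 ]
[286, 147, 99, 128, 6110] 0.1406181643042197 ((0.5614527463912964, -0.05256512761116028), (0.22955788671970367, 0.3145489990711212), 84.07640838623047) [[0.39320001006126404, -0.15049999952316284], [0.7059999704360962, -0.18299999833106995], [0.7297000288963318, 0.04540000110864639], [0.41690000891685486, 0.07779999822378159]]
[341, 168, 23, 25, 526] 0.14111928593431422 ((0.6263830661773682, -0.09178689867258072), (0.05922297015786171, 0.05354921892285347), 0.10445957630872726) [[0.5967000126838684, -0.06509999930858612], [0.5968000292778015, -0.11860000342130661], [0.656000018119812, -0.1185000017285347], [0.6559000015258789, -0.06499999761581421]]
```

```bash
python3 - <<'E'
from h import *
a=np.load('top0.npz');im,d,K,T=[a[k] for k in('im','d','K','T')]
P=pts(d,K,T); hsv=cv2.cvtColor(im,cv2.COLOR_RGB2HSV)
z=(P[...,2]>.12)&(P[...,2]<.155)
for nm,y0,y1 in(('case',130,209),('lid',212,290)):
    m=np.zeros((480,640),bool);m[y0:y1,280:390]=1;m&=z
    m=cv2.morphologyEx(m.astype(np.uint8),cv2.MORPH_OPEN,np.ones((3,3)))
    n,l,st,c=cv2.connectedComponentsWithStats(m);i=1+st[1:,4].argmax()
    v,u=np.where(l==i);ray=np.stack([(u-K[0,2])/K[0,0],(v-K[1,2])/K[1,1],np.ones(len(u))],-1)@T[:3,:3].T
    q=T[:3,3]+ray*((.14-T[2,3])/ray[:,2])[:,None]
    R=cv2.minAreaRect(q[:,:2].astype(np.float32));print(nm,st[i].tolist(),R,cv2.boxPoints(R).round(3).tolist())
# bystanders
for nm,(x0,y0,x1,y1),lo,hi in(('bottle',(445,225,490,265),.02,.22),('tape',(415,295,455,335),.012,.04)):
    q=P[y0:y1,x0:x1].reshape(-1,3);q=q[(q[:,2]>lo)&(q[:,2]<hi)];print(nm,np.percentile(q,2,0),np.percentile(q,98,0))
E
```

```text
case [294, 147, 91, 62, 4252] ((0.6310253739356995, -0.059677548706531525), (0.15015457570552826, 0.21560323238372803), 1.4058698415756226) [[0.5529999732971191, 0.04600000008940697], [0.5590000152587891, -0.16899999976158142], [0.7089999914169312, -0.16599999368190765], [0.703000009059906, 0.05000000074505806]]
lid [286, 212, 83, 63, 1817] ((0.47382301092147827, -0.029373809695243835), (0.21084660291671753, 0.05139343813061714), 57.159759521484375) [[0.39500001072883606, -0.10400000214576721], [0.43799999356269836, -0.13199999928474426], [0.5529999732971191, 0.04500000178813934], [0.5090000033378601, 0.0729999989271164]]
bottle [ 0.43977373 -0.39315569  0.03088992] [ 0.49912704 -0.34286355  0.20262446]
tape [ 0.2593746  -0.35138781  0.01535338] [ 0.33627447 -0.27242028  0.03103527]
```

```bash
python3 -m inch '[[0.32,-0.42,0,-1.33,0],[0.32,-0.42,0,-1.33,0],[0.32,-0.42,0,-1.33,0],[0.32,-0.42,0,-1.33,0],[0.32,-0.42,0,-1.33,0],[0.32,-0.42,0,-1.33,0],[0.32,-0.42,0,-1.33,0],[0.32,-0.42,0,-1.33,0],[0.32,-0.42,0,-1.33,0],[0.32,-0.42,0,-1.33,0],[0.32,-0.42,0,-1.33,0],[0.32,-0.42,0,-1.33,0]]' 30
cat >> h.py <<'E'
C=np.array([.631,-.0597,0]); YAW=.025
def case2w(p): c,s=np.cos(YAW),np.sin(YAW); p=np.asarray(p,float); return C+np.array([c*p[0]-s*p[1],s*p[0]+c*p[1],p[2]])
def w2case(q): c,s=np.cos(YAW),np.sin(YAW); q=np.asarray(q)-C; return np.stack([c*q[...,0]+s*q[...,1],-s*q[...,0]+c*q[...,1],q[...,2]],-1)
def go(w):
    s=r.sense(); print('shift to',np.round(w,3),':',(np.array(s['ee_rot']).T@(np.asarray(w)-s['eef_pos'])).round(4))
def st():
    s=r.sense(); R=np.array(s['ee_rot']); print('t',round(s['time'],2),'tcp',np.round(s['eef_pos'],4),'case',w2case(np.array(s['eef_pos'])).round(4),'yaw',round(np.arctan2(R[1,0],R[0,0]),3),'F',np.round(s['wrist_force'],1),'q6',s['joint_positions'][5])
E
python3 -c "
from h import *
st(); go([.36,-.06,.23])"
```

```text
time: 1.1
eef_pos: [0.3389, -0.0895, 0.2313]
ee_rot: [[-0.027, 1.0, 0.001], [1.0, 0.027, -0.0], [-0.0, 0.001, -1.0]]
wrist_force: [1.3, 0.4, -1.2]
finger_gap: -0.0002
gripper_force: 0.0
t 1.1 tcp [ 0.3389 -0.0895  0.2313] case [-0.2928 -0.0225  0.2313] yaw 1.598 F [ 1.3  0.4 -1.2] q6 -0.4844094917593806
shift to [ 0.36 -0.06  0.23] : [0.0289 0.0219 0.0013]
```

```bash
python3 -m inch '[[0.01,0,0.04,0,0],[0.01,0,0.08,0,0],[0.01,0,0.126,0,0],[0.01,0.02,0.126,0,0],[0.01,0.04,0.126,0,0],[0.005,0.055,0.126,0,0],[0,0.07,0.126,0,0],[-0.01,0.085,0.126,0,0],[-0.015,0.1,0.126,0,0],[-0.025,0.115,0.126,0,0],[-0.03,0.125,0.126,0,0],[-0.04,0.135,0.126,0,0]]'; python3 -c "
from h import *
st(); go([.491,-.137,.105])"
```

```text
time: 2.1
eef_pos: [0.4746, -0.1275, 0.1047]
ee_rot: [[-0.025, 1.0, -0.002], [1.0, 0.025, 0.002], [0.002, -0.002, -1.0]]
wrist_force: [-0.9, 0.8, -0.8]
finger_gap: -0.0001
gripper_force: 0.6
t 2.1 tcp [ 0.4746 -0.1275  0.1047] case [-0.1581 -0.0639  0.1047] yaw 1.596 F [-0.9  0.8 -0.8] q6 -0.4303464129645798
shift to [ 0.491 -0.137  0.105] : [-0.0099  0.0162 -0.0003]
```

```bash
python3 -m inch '[[-0.005,0.005,0,0,0],[-0.008,0.01,0,0,0],[-0.008,0.014,0,0,0],[-0.008,0.018,0,0,0],[-0.008,0.022,0,0,0],[-0.008,0.022,0,0,0],[-0.008,0.022,0,0,0]]'; python3 - <<'E'
from h import *
st()
im,d,K,T=cam('top'); save('top1.png',cv2.resize(im[120:300,260:420],None,fx=3.5,fy=3.2))
E
```

```text
time: 2.68
eef_pos: [0.4907, -0.1363, 0.1053]
ee_rot: [[-0.027, 1.0, -0.013], [1.0, 0.027, -0.002], [-0.002, -0.013, -1.0]]
wrist_force: [-14.9, -5.7, 7.9]
finger_gap: 0.0003
gripper_force: 7.5
t 2.68 tcp [ 0.4907 -0.1363  0.1053] case [-0.1421 -0.0731  0.1053] yaw 1.598 F [-14.9  -5.7   7.9] q6 -0.42578359774923463
```

View pics/top1.png

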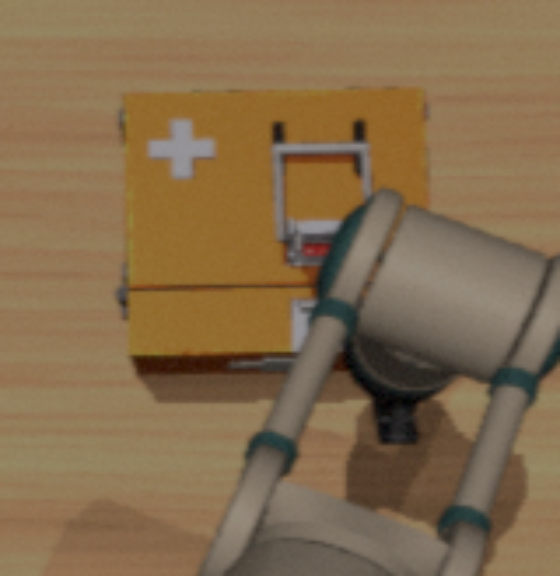

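The lid looks shut: its top edge lies parallel to the case front, with only a thin seam at about row 287 of the crop. The loop bar is still on the rails at crop (320,150). Next I retract, rise and look from above the latch.

```bash
python3 -m inch '[[0,-0.015,0,0,0],[0,-0.025,0,0,0],[0,-0.025,-0.04,0,0.0],[0,-0.025,-0.08,0,0.0],[0,-0.025,-0.12,0,0.03],[0,-0.025,-0.16,0,0.05],[0,0,-0.2,0,0.05],[0.02,0.03,-0.215,0,0.05],[0.04,0.06,-0.215,0,0.05],[0.043,0.1,-0.215,0,0.05],[0.043,0.1,-0.215,0,0.05],[0.043,0.1,-0.215,0,0.05]]'; python3 - <<'E'
from h import *
st()
im,d,K,T=cam('wrist'); save('w1.png',im); np.savez('w1.npz',im=im,d=d,K=K,T=T)
for p in([-.0445,-.03,.16],[.027,-.058,.154],[.027,-.002,.154],[-.075,-.105,.14],[.075,-.105,.14],[.075,.105,.14]): print(p,proj(case2w(p),K,T).round(0))
E
```

```text
time: 3.73
eef_pos: [0.5974, -0.0892, 0.3189]
ee_rot: [[-0.027, 1.0, -0.001], [1.0, 0.027, 0.001], [0.001, -0.001, -1.0]]
wrist_force: [-0.8, -0.4, -0.7]
finger_gap: 0.0499
gripper_force: 0.0
t 3.73 tcp [ 0.5974 -0.0892  0.3189] case [-0.0344 -0.0286  0.3189] yaw 1.598 F [-0.8 -0.4 -0.7] q6 -0.29046092459719475
[-0.0445, -0.03, 0.16] [308. 219.]
[0.027, -0.058, 0.154] [392. 249.]
[0.027, -0.002, 0.154] [396. 184.]
[-0.075, -0.105, 0.14] [277. 291.]
[0.075, -0.105, 0.14] [438. 292.]
[0.075, 0.105, 0.14] [464.  42.]
```

View pics/w1.png

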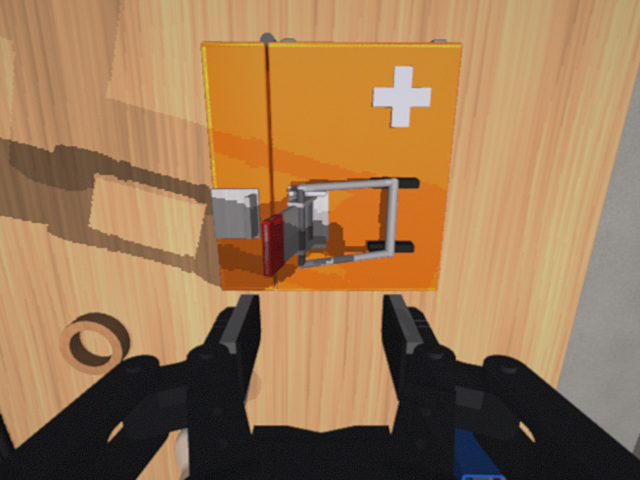

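The picture shows the lid shut and the keeper plate at (235,213). The red lever tip is at (273,245), leaning forward, and the loop bar is at column ~392, rows 180–255, on the rails. The predicted corners match to about 2 px.

```bash
python3 - <<'E'
from h import *
a=np.load('w1.npz');im,d,K,T=[a[k] for k in('im','d','K','T')]
P=w2case(pts(d,K,T)); hsv=cv2.cvtColor(im,cv2.COLOR_RGB2HSV)
m=np.zeros((480,640),bool);m[195:240,378:405]=1; m&=(P[...,2]>.153)
p=P[m];print('bar',m.sum(),np.median(p,0),p.max(0),p.min(0))
m=np.zeros((480,640),bool);m[210:280,255:290]=1; m&=((hsv[...,0]<6)|(hsv[...,0]>172))&(hsv[...,1]>170)&(P[...,2]>.19)
p=P[m];print('tip',m.sum(),np.median(p,0),np.percentile(p,95,0),np.percentile(p,5,0))
m=np.zeros((480,640),bool);m[185:240,205:262]=1; m&=(P[...,2]>.141)
p=P[m];print('keeper',m.sum(),np.percentile(p,97,0),np.percentile(p,3,0))
t=im[185:245,205:275]
for c in range(208,268,4): print(c,P[213,c].round(3))
E
```

```text
bar 452 [ 0.02262892 -0.02710786  0.16196109] [0.02753636 0.04872794 0.46229062] [-0.03400969 -0.04718291  0.15651246]
tip 922 [-0.06411541 -0.0277593   0.23130466] [-0.06041899 -0.01217988  0.23792736] [-0.07048056 -0.04559729  0.21958177]
keeper 2462 [-0.0877633  -0.00741704  0.16101539] [-0.12614425 -0.04968046  0.14158886]
208 [-0.175 -0.064  0.002]
212 [-0.17  -0.064  0.001]
216 [-0.124 -0.029  0.145]
220 [-0.121 -0.029  0.144]
224 [-0.117 -0.029  0.145]
228 [-0.114 -0.029  0.146]
232 [-0.111 -0.029  0.145]
236 [-0.107 -0.029  0.145]
240 [-0.104 -0.029  0.145]
244 [-0.1   -0.029  0.145]
248 [-0.094 -0.025  0.161]
252 [-0.091 -0.026  0.156]
256 [-0.09  -0.028  0.147]
260 [-0.087 -0.03   0.141]
264 [-0.084 -0.03   0.141]
```

```bash
python3 -m inch '[[0,0.03,0.03,0,0.05],[-0.001,0.058,0.06,0,0.05],[-0.001,0.058,0.09,0,0.05],[-0.001,0.058,0.12,0,0.05],[-0.001,0.058,0.145,0,0.05],[-0.001,0.058,0.16,0,0.05],[-0.001,0.058,0.17,0,0.05],[-0.001,0.058,0.173,0,0.05],[-0.001,0.058,0.173,0,0.05]]' 25; python3 - <<'E'
from h import *
st()
E
```

```text
time: 4.53
eef_pos: [0.6533, -0.0899, 0.1475]
ee_rot: [[-0.024, 1.0, -0.0], [1.0, 0.024, -0.0], [-0.0, -0.0, -1.0]]
wrist_force: [-0.4, 0.2, -0.0]
finger_gap: 0.0501
gripper_force: 0.0
t 4.53 tcp [ 0.6533 -0.0899  0.1475] case [ 0.0215 -0.0308  0.1475] yaw 1.595 F [-0.4  0.2 -0. ] q6 -0.26650643907123545
```

```bash
python3 -m inch '[[0,0.001,0.001,0,0.03],[0,0.001,0.001,0,0.0],[0,0.001,0.001,0,0.0],[0,0.001,0.001,0,0.0],[0,0.001,0.001,0,0.0],[0,0.001,0.001,0,0.0],[0,0.001,0.001,0,0.0]]' 25; python3 - <<'E'
from h import *
st()
c=np.array([-.0474,.1858]); b0=np.array([.024,.158])
v=b0-c; R=np.hypot(*v); a0=np.arctan2(v[1],v[0]); print(R,a0)
for a in np.arange(a0,2.5,.18): print(round(a,2),(c+R*np.array([np.cos(a),np.sin(a)])-b0).round(3))
E
```

```text
time: 5.12
eef_pos: [0.6554, -0.0898, 0.1475]
ee_rot: [[-0.025, 1.0, 0.001], [1.0, 0.025, -0.001], [-0.001, 0.001, -1.0]]
wrist_force: [-1.5, -0.1, 5.5]
finger_gap: 0.0066
gripper_force: 24.7
t 5.12 tcp [ 0.6554 -0.0898  0.1475] case [ 0.0236 -0.0307  0.1475] yaw 1.596 F [-1.5 -0.1  5.5] q6 -0.26605398664899316
0.0766211459063358 -0.3712967489877673
-0.37 [-0.  0.]
-0.19 [0.004 0.013]
-0.01 [0.005 0.027]
0.17 [0.004 0.041]
0.35 [0.001 0.054]
0.53 [-0.005  0.066]
0.71 [-0.013  0.078]
0.89 [-0.023  0.087]
1.07 [-0.035  0.095]
1.25 [-0.047  0.1  ]
1.43 [-0.061  0.104]
1.61 [-0.074  0.104]
1.79 [-0.088  0.103]
1.97 [-0.101  0.098]
2.15 [-0.113  0.092]
2.33 [-0.124  0.083]
```

```bash
python3 -m inch '[[0,0.004,-0.013,0,0],[0,0.005,-0.027,0,0],[0,0.004,-0.041,0,0],[0,0.001,-0.054,0,0],[0,-0.005,-0.066,0,0],[0,-0.013,-0.078,0,0],[0,-0.023,-0.087,0,0],[0,-0.035,-0.095,0,0],[0,-0.047,-0.1,0,0],[0,-0.061,-0.104,0,0],[0,-0.074,-0.105,0,0],[0,-0.088,-0.103,0,0]]'; python3 - <<'E'
from h import *
st()
im,d,K,T=cam('side'); save('s2.png',cv2.resize(im[130:330,200:400],None,fx=3,fy=3))
E
```

```text
time: 6.12
eef_pos: [0.5671, -0.092, 0.2537]
ee_rot: [[-0.025, 1.0, 0.007], [1.0, 0.025, -0.002], [-0.002, 0.007, -1.0]]
wrist_force: [-0.6, -0.1, 13.8]
finger_gap: 0.0064
gripper_force: 26.8
t 6.12 tcp [ 0.5671 -0.092   0.2537] case [-0.0647 -0.0307  0.2537] yaw 1.596 F [-0.6 -0.1 13.8] q6 -0.3071184890235212
```

View pics/s2.png

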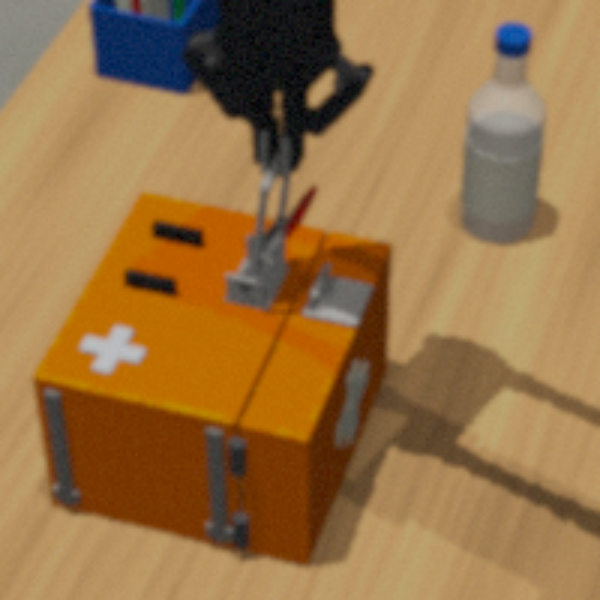

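The side view shows the loop standing upright in the fingers and the lever (red tip) leaning forward below it. I carry the bar on down in front of the lip.

```bash
python3 -m inch '[[0,-0.012,0.002,0,0],[0,-0.022,0.007,0,0],[0,-0.032,0.014,0,0],[0,-0.04,0.022,0,0],[0,-0.048,0.031,0,0],[0,-0.053,0.041,0,0],[0,-0.058,0.052,0,0],[0,-0.06,0.064,0,0],[0,-0.061,0.073,0,0],[0,-0.061,0.079,0,0],[0,-0.061,0.079,0,0]]'; python3 - <<'E'
from h import *
st()
im,d,K,T=cam('side'); save('s3.png',cv2.resize(im[130:330,200:400],None,fx=3,fy=3))
E
```

```text
time: 7.08
eef_pos: [0.501, -0.0934, 0.1688]
ee_rot: [[-0.025, 1.0, -0.009], [1.0, 0.025, -0.0], [0.0, -0.009, -1.0]]
wrist_force: [-3.6, -3.1, 0.9]
finger_gap: 0.0066
gripper_force: 28.7
t 7.08 tcp [ 0.501  -0.0934  0.1688] case [-0.1308 -0.0304  0.1688] yaw 1.596 F [-3.6 -3.1  0.9] q6 -0.34277226482150264
```

View pics/s3.png

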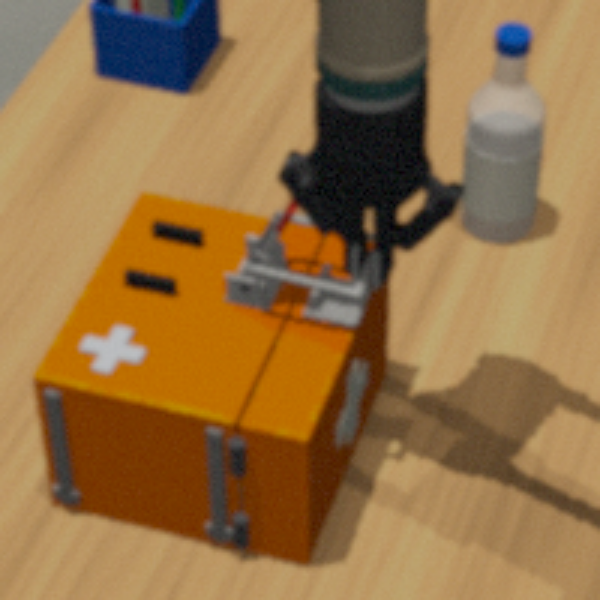

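The loop now lies nearly level, with the bar held just in front of and above the keeper lip (crop ~(365,285)). Next: release, rise and look.

```bash
python3 -m inch '[[0,0,0,0,0.02],[0,0,0,0,0.03],[0,0,0,0,0.03],[0,0,-0.02,0,0.03],[0,0,-0.05,0,0.03],[0,0,-0.08,0,0.03],[0,0,-0.12,0,0.0],[0,0,-0.15,0,0.0],[0,0,-0.15,0,0.0],[0,0,-0.15,0,0.0],[0,0,-0.15,0,0]]'; python3 - <<'E'
from h import *
st()
im,d,K,T=cam('wrist'); save('w4.png',im); np.savez('w4.npz',im=im,d=d,K=K,T=T)
P=w2case(pts(d,K,T)); hsv=cv2.cvtColor(im,cv2.COLOR_RGB2HSV)
m=((hsv[...,0]<6)|(hsv[...,0]>172))&(hsv[...,1]>170)&(P[...,2]>.19)&(P[...,2]<.25)
p=P[m];print('tip',m.sum(),np.median(p,0),np.percentile(p,95,0),np.percentile(p,5,0))
for x in(-.135,-.13,-.125,-.12,-.115,-.11,-.105,-.10,-.095,-.09):
    u,v=proj(case2w([x,-.03,.15]),K,T).round().astype(int); print(x,(u,v),P[v,u].round(3))
E
```

```text
time: 8.05
eef_pos: [0.5059, -0.093, 0.3199]
ee_rot: [[-0.025, 1.0, -0.0], [1.0, 0.025, 0.0], [0.0, -0.0, -1.0]]
wrist_force: [0.5, 0.5, 1.0]
finger_gap: 0.0001
gripper_force: 0.0
t 8.05 tcp [ 0.5059 -0.093   0.3199] case [-0.1259 -0.0302  0.3199] yaw 1.596 F [0.5 0.5 1. ] q6 -0.3426232400916019
tip 463 [-0.06888301 -0.02660798  0.23627214] [-0.06415805 -0.01176546  0.23793927] [-0.07233562 -0.04513196  0.22452626]
-0.135 (np.int64(310), np.int64(214)) [-0.139 -0.067  0.002]
-0.13 (np.int64(315), np.int64(214)) [-0.133 -0.067  0.001]
-0.125 (np.int64(321), np.int64(214)) [-0.125 -0.032  0.144]
-0.12 (np.int64(327), np.int64(214)) [-0.12  -0.03   0.151]
-0.115 (np.int64(333), np.int64(214)) [-0.115 -0.03   0.151]
-0.11 (np.int64(339), np.int64(214)) [-0.11  -0.031  0.145]
-0.105 (np.int64(345), np.int64(214)) [-0.105 -0.031  0.145]
-0.1 (np.int64(351), np.int64(214)) [-0.099 -0.032  0.144]
-0.095 (np.int64(357), np.int64(214)) [-0.096 -0.027  0.161]
-0.09 (np.int64(363), np.int64(214)) [-0.089 -0.031  0.145]
```

View pics/w4.png

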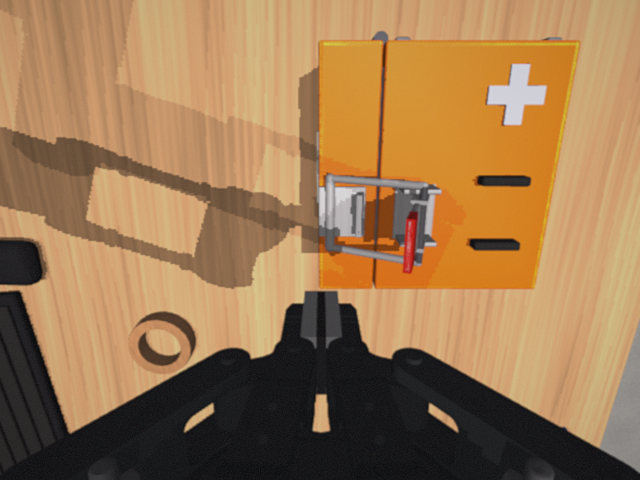

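The bar has dropped to case x ≈ -0.118, z 0.148, in front of the lip at x ≈ -0.095 (image column ~330 against ~357). It is hooked, and the lever is at about -0.28. Now I throw the lever.

```bash
python3 -m inch '[[0,0.015,0.04,0,0],[0,0.024,0.08,0,0],[0,0.024,0.104,0,0],[0,0.034,0.104,0,0],[0,0.044,0.1,0,0],[0,0.054,0.096,0,0],[0,0.0645,0.095,0,0],[0,0.075,0.095,0,0],[0,0.084,0.097,0,0],[0,0.093,0.1,0,0],[0,0.102,0.105,0,0],[0,0.102,0.105,0,0]]' 30; python3 - <<'E'
from h import *
st()
im,d,K,T=cam('side'); save('s5.png',cv2.resize(im[130:330,200:400],None,fx=3,fy=3))
E
```

```text
time: 9.1
eef_pos: [0.6098, -0.0908, 0.2141]
ee_rot: [[-0.025, 1.0, 0.001], [1.0, 0.025, 0.0], [0.0, 0.001, -1.0]]
wrist_force: [0.0, -0.9, -0.9]
finger_gap: 0.0003
gripper_force: 0.0
t 9.1 tcp [ 0.6098 -0.0908  0.2141] case [-0.0219 -0.0305  0.2141] yaw 1.596 F [ 0.  -0.9 -0.9] q6 -0.28603597003161896
```

View pics/s5.png

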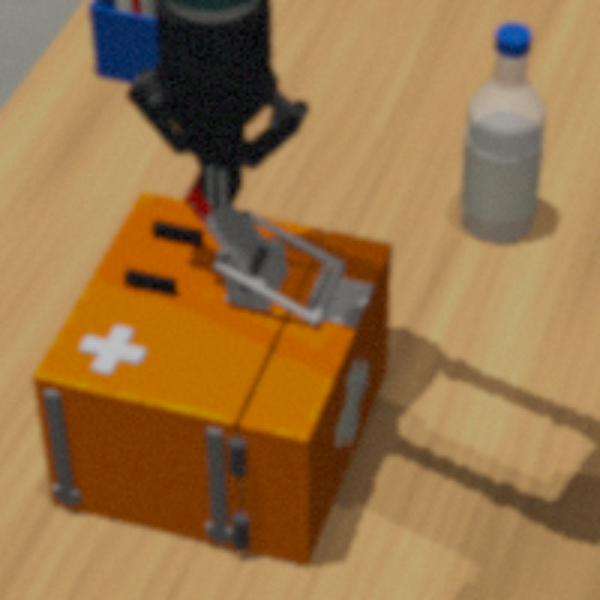

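The lever is at about 0.6, the loop arms are drawn forward and the bar is against the lip. I continue the arc down.

```bash
python3 -m inch '[[0,0.006,0.005,0,0],[0,0.0125,0.012,0,0],[0,0.017,0.017,0,0],[0,0.021,0.0225,0,0],[0,0.025,0.029,0,0],[0,0.028,0.0345,0,0],[0,0.031,0.041,0,0],[0,0.033,0.047,0,0],[0,0.034,0.052,0,0],[0,0.034,0.054,0,0],[0,0.034,0.055,0,0],[0,0.034,0.055,0,0]]'; python3 - <<'E'
from h import *
st()
E
```

```text
time: 10.15
eef_pos: [0.6416, -0.0898, 0.1623]
ee_rot: [[-0.025, 1.0, 0.001], [1.0, 0.025, -0.0], [-0.0, 0.001, -1.0]]
wrist_force: [-4.8, 1.4, 11.7]
finger_gap: 0.0001
gripper_force: 5.5
t 10.15 tcp [ 0.6416 -0.0898  0.1623] case [ 0.0098 -0.0303  0.1623] yaw 1.596 F [-4.8  1.4 11.7] q6 -0.27133454429441295
```

Contact is at the stop height. Now I retract and check.

```bash
python3 -m inch '[[0,0,-0.01,0,0],[0,0,-0.04,0,0],[0,0,-0.08,0,0],[0,0,-0.12,0,0],[0,-0.03,-0.16,0,0],[0,-0.06,-0.17,0,0],[0,-0.08,-0.17,0,0],[0,-0.08,-0.17,0,0],[0,-0.08,-0.17,0,0]]'; python3 - <<'E'
from h import *
st()
im,d,K,T=cam('wrist'); save('w6.png',im)
P=w2case(pts(d,K,T)); hsv=cv2.cvtColor(im,cv2.COLOR_RGB2HSV)
m=((hsv[...,0]<6)|(hsv[...,0]>172))&(hsv[...,1]>170)&(P[...,2]>.14)&(P[...,2]<.25)
p=P[m];print('tip',m.sum(),np.median(p,0),np.percentile(p,95,0),np.percentile(p,5,0))
for x in np.arange(-.12,.04,.004):
    u,v=proj(case2w([x,-.03,.15]),K,T).round().astype(int); print(P[v,u].round(3),end=' ')
E
```

```text
time: 10.9
eef_pos: [0.5614, -0.0918, 0.3312]
ee_rot: [[-0.025, 1.0, 0.002], [1.0, 0.025, -0.0], [-0.0, 0.002, -1.0]]
wrist_force: [0.5, 0.8, 0.0]
finger_gap: 0.0
gripper_force: 0.0
t 10.9 tcp [ 0.5614 -0.0918  0.3312] case [-0.0703 -0.0304  0.3312] yaw 1.595 F [0.5 0.8 0. ] q6 -0.309102719171815
tip 1063 [ 0.02412545 -0.02908887  0.1634001 ] [ 0.0335518  -0.01280477  0.16456028] [ 0.01468867 -0.04623142  0.16201222]
[-0.121 -0.031  0.145] [-0.117 -0.031  0.143] [-0.113 -0.031  0.144] [-0.109 -0.031  0.145] [-0.104 -0.031  0.145] [-0.1   -0.029  0.153] [-0.095 -0.027  0.16 ] [-0.091 -0.027  0.162] [-0.088 -0.03   0.147] [-0.085 -0.032  0.141] [-0.08  -0.032  0.142] [-0.079 -0.063  0.008] [-0.072 -0.032  0.141] [-0.068 -0.032  0.141] [-0.064 -0.032  0.141] [-0.06  -0.031  0.143] [-0.056 -0.031  0.143] [-0.051 -0.031  0.143] [-0.049 -0.027  0.162] [-0.045 -0.026  0.164] [-0.039 -0.031  0.144] [-0.038 -0.026  0.165] [-0.033 -0.027  0.163] [-0.03  -0.027  0.163] [-0.026 -0.026  0.164] [-0.022 -0.027  0.163] [-0.018 -0.026  0.164] [-0.015 -0.027  0.162] [-0.011 -0.027  0.163] [-0.006 -0.026  0.164] [-0.003 -0.027  0.163] [ 0.001 -0.027  0.163] [ 0.005 -0.027  0.163] [ 0.009 -0.026  0.164] [ 0.012 -0.026  0.164] [ 0.016 -0.026  0.164] [ 0.02  -0.027  0.163] [ 0.024 -0.027  0.163] [ 0.028 -0.027  0.163] [ 0.032 -0.027  0.163]
```

View pics/w6.png

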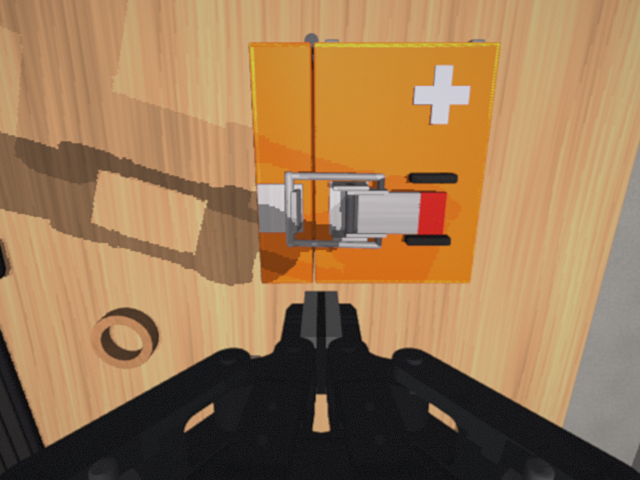

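The lever lies flat to the rear with its red end at (432,213), level at z 0.163. The bar is hooked against the lip at column ~289, the lid is shut and the arm is clear.

```bash
python3 -c "
from workcell import job
print(job.sign_off())"
```

```text
the job is handed in; nothing more can be done
None
```

The lid is shut, the loop is hooked on the keeper, and the lever is thrown flat past centre, checked in a last close-up picture. I handed the job in at about 11 s; no verdict came back, and the keeper's spring travel was not measured directly.

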